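# Close and lock the medicine transport case

## Task

Close the lid of the medicine transport case, then lock it with the T-headed key from the stand: put the key's head lengthwise through the slot in the lid, push it down against the spring until its collar meets the lid, turn it a quarter turn and let it spring up so that it clicks home crosswise. Leave the key in the lock and do not knock over the bottles or the dish.

Things in the scene. Friction and masses are not known exactly. Their poses are not given: they have to be found in the camera images.
- case: White plastic case with a flat aluminium lid, 180 (x) x 240 (y) x 120 mm high when shut, fixed to the bench. Origin: centre of its underside; z up. Its x axis points to the hinge side; the lid's free edge is at -x. Key-origin heights in the case frame, mm: fully pushed 90, locked home 98, on a ridge without having clicked 93, lengthwise on the plunger 104.
- lid (a joint): Lid hinge, rad: 0 shut, grows as it opens; starts ajar at 0.45 to 0.8. Stiff hinge: the lid stays where left and shuts under a push of 2 to 5 N down on it. Hinge line parallel to the case's y axis at case x = +90, z = 117 mm. The lid plate is 6 mm thick, 246 mm wide and reaches 186 mm from the hinge; its top is 120 mm above the bench when shut.
- lid_edge (a point): Middle of the lid's free edge, on its top face; moves with the lid.
- slot (a point): Centre of the slot at the lid's top face when the lid is shut (fixed in the case frame at x = -45, y = 0, z = 120 mm). The slot is 52 mm long along the case's y axis and 19 mm wide along its x axis.
- notch (a point): Lock under the lid, 12 mm straight below the slot's centre. Two steel bars along case y, 21 mm apart (beside the slot), each with a notch in its underside at the slot's middle, 21 mm wide, 5 mm deep. The head locks crosswise in the notches: key x along case x, either way round, up to 10 degrees off. It turns, either way, only with the key's collar within 2 mm of the lid.
- plunger (a joint): Spring plunger 18 mm across under the slot, in m pressed: 0 free (its top 104 mm above the bench), 0.006 key locked home, 0.014 key fully pushed (collar on the lid). It pushes the key's head up with about 4 N when free, 8 N home, 12 N fully pushed.
- lockkey: T-headed key, 96 mm tall, about 150 g, upright in the stand. Origin: centre of its head's underside; z up the shaft. Steel head 46 (key x) x 12 (y) x 10 mm high; 12 mm shaft; round collar 36 mm across, 30 to 36 mm above the origin; black paddle handle 60 (x) x 14 (y) mm, 60 to 96 mm above the origin, parallel to the head. Same after half a turn.
- keystand: Grey block 90 (x) x 70 (y) x 45 mm high, fixed to the bench, with a pocket 52 (x) x 19 (y) mm, 37 mm deep, in its top. The key's head stands in the pocket, its collar resting on the top. Lift the key at least 35 mm to clear it. Origin: centre of its underside.
- infusion_bottle: Bystander: glass bottle, 72 mm across, 150 mm high. Origin: centre of its underside.
- saline_bottle: Bystander: clear plastic bottle, 60 mm across, 130 mm high. Origin: centre of its underside.
- dish: Bystander: steel bowl, 150 mm across, 35 mm high. Origin: centre of its underside.
There are look-alikes about, which are no part of the job. What is shaped like the lockkey but turquoise is not meant.

How it is judged (in metres and radians):
On the way, in this order (a step that is already met when the one before it is completed fails the run):
1. the lid is shut, or within 0.1 rad of it (value of joint lid below 0.1 rad), for 0.2 s.
2. the key's head is through the slot, lengthwise, with the lid shut (value of joint lid below 0.04 rad and horizontal distance between lockkey and slot below 0.008 m and z of lockkey in the frame of case below 0.108 m and angle between the x axis of lockkey and the y axis of case, either way round below 0.35 rad), for 0.05 s.
At the end, for the whole second after the job is handed in: The lid is shut (within 0.04 rad) and the key stands in the slot (within 8 mm of its centre, within 0.15 rad of upright), crosswise to the slot within 0.26 rad, sprung up into the notches (origin 95.5 to 101 mm above the case's underside), at rest (value of joint lid below 0.04 rad and horizontal distance between lockkey and slot below 0.008 m and z of lockkey in the frame of case between 0.0955 and 0.101 m and angle between the x axis of lockkey and the x axis of case, either way round below 0.26 rad and angle between lockkey's own z axis and vertical below 0.15 rad and linear speed of lockkey below 0.02 m/s); the robot touches nothing.
It fails at once if a bottle or the dish is knocked over (angle between any of infusion_bottle, saline_bottle, dish's own z axis and vertical above 0.6 rad).
It also fails if it takes over 64 s, if anything falls off the work surface, if the arm or the gripper's body presses on something with over 40 N, if the wrist force passes 120 N, or if a joint passes its speed limit or range.

## Robot

A 6-joint arm with a two-finger parallel gripper is mounted at the origin on the work surface. World frame = base frame: x ahead of the robot, y to its left, z up, the work surface at z = 0. Lengths are in mm, angles in degrees, forces in N, time in s.
With the tool pointing down it reaches from about 300 to 850 mm from the base axis. Payload 4.2 kg.
Tool frame: the origin (TCP) lies on the centre line of the jaws, within the pads' length; the fingertips stand 14 mm ahead of it and the grasp point (between the pads) lies 5 mm behind it; z points along the fingers, y is the direction in which the jaws open and shut (so a half turn about z gives the same grasp; the last joint's range is limited). The gripper opens to 91 mm and grips with 3 to 60 N. Pads are 32 mm wide; open, the fingers measure 118 mm over their backs; the gripper's body (76 mm by 178 mm) begins 60 mm behind the grasp point.
Start: joints at [65.203, 18.312, 89.639, -0, 72.044, -1.146], TCP at [230.679, 526.715, 227.976] pointing down, gripper open.
Joint ranges: [-177.97, 177.97], [-48.28, 115.42], [12.27, 149.76], [-77.06, 257.06], [2.81, 150.46], [-146.56, 146.56]. Speed limits (degrees/s): [147.25, 147.25, 180, 180, 180, 180].

## Interface

Orientations are given as [roll, pitch, yaw] about the fixed x, y, z axes, in that order (R = Rz(yaw) Ry(pitch) Rx(roll)).
In Python, from workcell import env gives the robot as it stands.
- The arm moves only by the tool play_rows, never from a script. Its argument "increments" is a list of rows, each a list of 5 numbers: the shift along the world's x, y, z in mm, then the turn about the world's z in degrees, then the closure, from 0 (fully open) to 1 (shut). In form: [[x, y, z, yaw, fingers], ...]. A call has 1 to 20 rows; each row shifts and turns the commanded pose from where the row before left it; what a row does not reach is not made up. A row lasts 1/8 s, in which the tool goes at most 62.5 mm and 10.7 degrees, less where a joint would pass 70% of its speed; a pose out of reach is approached as far as the arm can. A call is refused whole if a number of a shift passes 62.5 or a number of a turn 10.7, either way. A call with a gripper value outside its range is refused whole. The fingers move at their own pace and stop on an object; "newtons" is the grip in N (left out, the last holds). Time passes only in rows, so rows that do not move let the fingers close. It gives the time, the measured TCP pose, the force and the opening at its end, in the units of the state.
- env.state(): the state, without advancing time (a new reading comes with each control period).
- env.grab_frame(name): name is "scene" or "side" or "wrist"; returns the picture (384x512x3 uint8, red, green, blue); there is no depth.
- env.calibration(name): a dict with "fx", "fy", "cx", "cy" (pixels), "R" (3x3) and "t" (3): a world point X has camera coordinates R X + t; the wrist camera has in their place "hand_eye" (4x4, takes a point from camera to tool coordinates, whose origin is the TCP and whose axes are the flange's). Camera axes: x right, y down, z forward; pixel columns grow to the right and rows downward; lengths in mm; the calibration is good to about 2 mm. A picture is of the moment at which its call begins: read the wrist's pose just before it. calibration takes no time and is no camera call.
- env.job_done(): hands the job in, once; it reports no verdict.
The state is a dict: "time_s": time; "qpos": joint angles; "qvel": joint speeds; "effort": joint torques, N m; "ee_pos": TCP position; "ee_rot": TCP orientation; "force": force on the tool from outside, world axes, zero at the start; "torque": the same for the moment, N m; "gripper_width": finger opening in mm.
Only numpy, scipy, OpenCV 4.12 (cv2) and the standard library are available. Lean on these libraries where they do the work, as an engineer would, in place of code of your own. Each camera call takes 0.05 s, during which the arm holds its last target.

## Working session

There is one attempt and no reset: what is moved stays moved. The work goes in short steps, Python scripts to look and compute and a tool call to move; the robot and the scene stay as the last step left them, time stands still between calls to the robot, and variables do not carry over. Pictures are saved under pics/ and viewed, and the job is handed in when it is done.

Besides the shell and the picture viewer there is one more tool, called after ">>>" in YAML: its name, and indented under it one key for each argument. play_rows: Moves the arm, as the interface text tells. Its arguments: {"type":"object","properties":{"increments":{"type":"array"},"newtons":{"type":"number"}},"required":["increments"]}

```bash
mkdir -p pics; ls
python3 - <<'E'
from workcell import env
import cv2
print(env.state())
for n in ["scene","side","wrist"]:
    f=env.grab_frame(n); cv2.imwrite(f"pics/a_{n}.png",cv2.cvtColor(f,cv2.COLOR_RGB2BGR)); print(n,env.calibration(n))
E
```

```text
pics
{'time_s': 0.0, 'qpos': array([ 6.52031464e+01,  1.83515722e+01,  8.97067172e+01,  7.54138389e-05,
        7.20436533e+01, -1.14643252e+00]), 'qvel': array([ 0.0798806 ,  0.01317315,  0.0952586 ,  0.01718119, -0.02823859,
       -0.11670162]), 'effort': array([ 5.28198452e-04, -4.12476397e+01, -2.31972742e+01,  7.26270187e-02,
        4.58250800e-02, -1.48608497e-04]), 'ee_pos': array([230.46530472, 526.26549744, 227.1188432 ]), 'ee_rot': array([-1.79898079e+02, -2.11132093e-03,  1.56349554e+02]), 'force': array([-0.02320885, -0.6000003 , -0.39673396]), 'torque': array([-0.0481969 , -0.00673873, -0.00229255]), 'gripper_width': 91.06724884411192}
scene {'fx': 441.4167033230222, 'fy': 441.4167033230222, 'cx': 261.3575427233481, 'cy': 192.4415158556866, 'R': array([[ 0.62064734,  0.78401037,  0.01116291],
       [ 0.61576921, -0.47854986, -0.62595392],
       [-0.48541236,  0.39537041, -0.77978015]]), 't': array([-390.11178049, -319.30747468, 1600.72400577])}
side {'fx': 347.9080040423344, 'fy': 347.9080040423344, 'cx': 261.9816139700802, 'cy': 190.42855936450957, 'R': array([[ 0.82218821, -0.56900439, -0.01551001],
       [-0.40261829, -0.5620737 , -0.72247607],
       [ 0.40237429,  0.60025592, -0.69122194]]), 't': array([-515.44949992,  317.01675574,  835.96559096])}
wrist {'fx': 294.7826130028886, 'fy': 294.7826130028886, 'cx': 258.67195386647427, 'cy': 196.13896536132233, 'hand_eye': array([[-5.11775571e-04, -9.65367309e-01, -2.60894032e-01,
         7.33205660e+01],
       [ 9.99999835e-01, -4.26422630e-04, -3.83761249e-04,
         1.01249803e-01],
       [ 2.59219445e-04, -2.60894186e-01,  9.65367369e-01,
        -1.56886852e+02],
       [ 0.00000000e+00,  0.00000000e+00,  0.00000000e+00,
         1.00000000e+00]])}
```

View pics/a_scene.png

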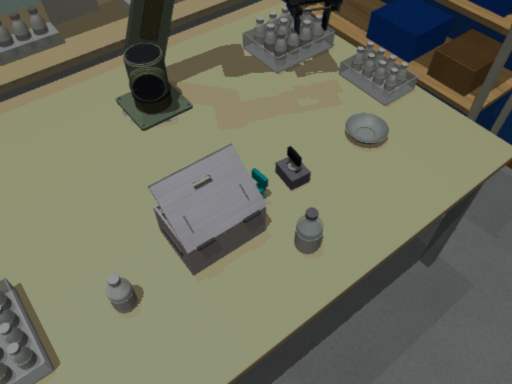

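View pics/a_side.png

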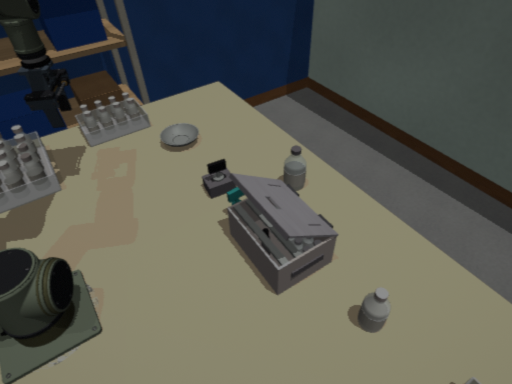

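View pics/a_wrist.png

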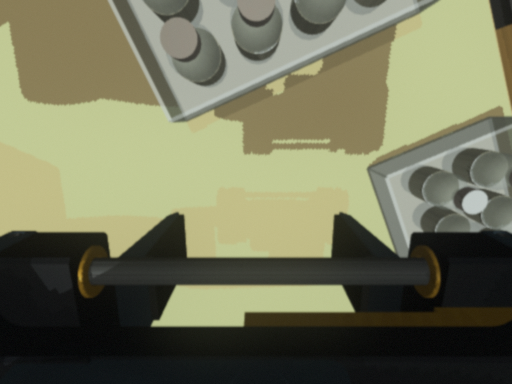

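The scene view shows the ajar case around (210,205), the stand with the black-handled key at (293,170), the turquoise decoy at (260,180), the dish at (367,130), and the bottles at (309,230) and (122,293). I'll zoom in next.

Run:
```python
import cv2
f=cv2.imread("pics/a_scene.png"); cv2.imwrite("pics/b1.png",cv2.resize(f[130:270,140:340],None,fx=4,fy=4,interpolation=cv2.INTER_CUBIC))
f=cv2.imread("pics/a_side.png"); cv2.imwrite("pics/b2.png",cv2.resize(f[140:290,190:345],None,fx=4,fy=4,interpolation=cv2.INTER_CUBIC)[:600])
```

```text
(no output)
```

View pics/b1.png

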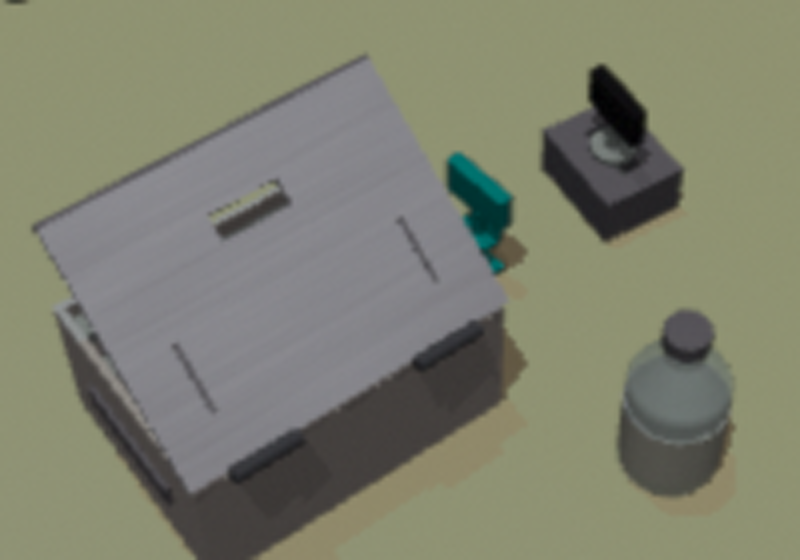

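View pics/b2.png

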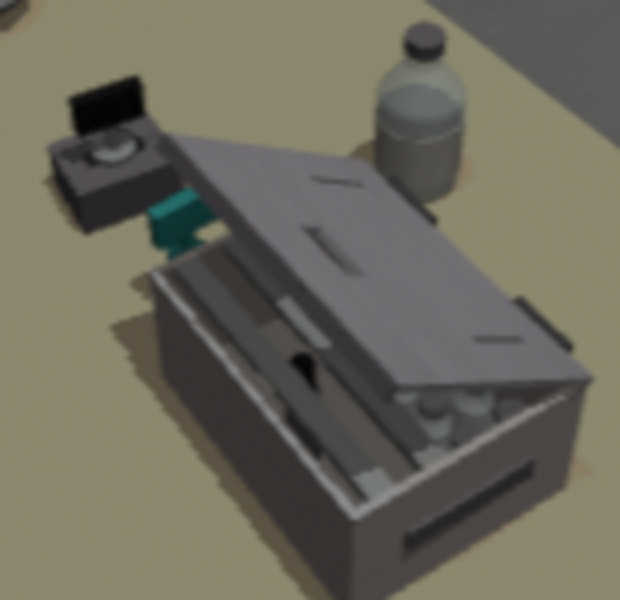

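```bash
cat > h.py <<'E'
import numpy as np, cv2
from workcell import env
def ray(n,uv):
    c=env.calibration(n); d=np.array([(uv[0]-c['cx'])/c['fx'],(uv[1]-c['cy'])/c['fy'],1.])
    if n=='wrist':
        raise 0
    R=c['R'];return -R.T@c['t'],R.T@d
def pl(n,uv,z):
    o,d=ray(n,uv); return o+d*(z-o[2])/d[2]
def tri(a,b):
    (o1,d1),(o2,d2)=ray('scene',a),ray('side',b)
    d1=d1/np.linalg.norm(d1);d2=d2/np.linalg.norm(d2)
    s=np.linalg.lstsq(np.c_[d1,-d2],o2-o1,rcond=None)[0]
    p,q=o1+d1*s[0],o2+d2*s[1]; return (p+q)/2,np.linalg.norm(p-q)
def wpl(uv,z,st):
    from scipy.spatial.transform import Rotation as Ro
    c=env.calibration('wrist'); H=c['hand_eye']; R=Ro.from_euler('xyz',st['ee_rot'],degrees=True).as_matrix()
    o=R@H[:3,3]+st['ee_pos']; d=R@H[:3,:3]@np.array([(uv[0]-c['cx'])/c['fx'],(uv[1]-c['cy'])/c['fy'],1.])
    return o+d*(z-o[2])/d[2]
E
python3 - <<'E'
from h import *
np.set_printoptions(precision=1,suppress=True)
S=lambda x,y:(x/4+140-.4,y/4+130-.4); D=lambda x,y:(x/4+190-.4,y/4+140-.4)
print('lid free', tri(S(365,57),D(163,135)), tri(S(35,228),D(395,385)))
print('lid hinge', tri(S(505,297),D(358,158)), tri(S(195,490),D(590,380)))
print('slot', tri(S(248,205),D(335,245)))
print('rim',[pl('side',D(*p),114) for p in [(152,272),(355,515),(583,388)]])
print('side bottomw', )
print('stand top',[pl('scene',S(*p),45) for p in [(543,130),(605,205),(682,170),(620,97)]])
print('key top',tri(S(598,66),D(70,97)),tri(S(644,125),D(140,78)))
print([pl('scene',S(*p),105) for p in [(598,66),(644,125)]],[pl('scene',S(*p),69) for p in [(590,95),(640,143)]])
print('turq',pl('scene',S(480,190),80), 'bottle',pl('scene',S(688,330),140), )
E
```

```text
lid free (array([520.6, -20.1, 223.4]), np.float64(1.3371308293775195)) (array([ 516.6, -263.9,  223.4]), np.float64(1.4632825933267715))
lid hinge (array([674.9, -22.6, 124.5]), np.float64(2.3126901754166282)) (array([ 672.2, -264.5,  119.1]), np.float64(2.591873222749459))
slot (array([ 564.3, -144.1,  201.8]), np.float64(0.04718760812615374))
rim [array([499.5, -23.2, 114. ]), array([ 496.5, -257.8,  114. ]), array([ 667.7, -265.4,  114. ])]
side bottomw
stand top [array([520.5, 140.2,  45. ]), array([607.8, 128.4,  45. ]), array([617.3, 197.6,  45. ]), array([530.5, 210.7,  45. ])]
key top (array([542.7, 172.6, 114.6]), np.float64(2.83928300580425)) (array([602.7, 166.9, 107.3]), np.float64(6.35524778797321))
[array([536.8, 177.6, 105. ]), array([603.3, 164.9, 105. ])] [array([531. , 177.3,  69. ]), array([592.1, 174.7,  69. ])]
turq [562.3  44.8  80. ] bottle [777.3  44.5 140. ]
```

The handle is at about (570,170), the stand yaw about -8°, and the case centre about (582,-142) with yaw about -0.8°. The lid is at about 0.59 rad. I'll fly over the key and look at it on the way to the lid.

>>> play_rows:
  increments:
    - [0,0,30,0,0]
    - [28,-30,10,1.3,0]
    - [28,-30,10,1.3,0]
    - [28,-30,10,1.3,0]
    - [28,-30,10,1.3,0]
    - [28,-30,10,1.3,0]
    - [28,-30,2,1.3,0]
    - [28,-30,0,1.3,0]
    - [28,-30,0,1.3,0]
    - [28,-30,0,1.3,0]
    - [28,-30,0,1.3,0]
    - [28,-30,0,1.3,0]
    - [30,-26,0,1.3,0]
    - [0,0,0,0,0]
    - [0,0,0,0,0]

```text
time_s: 2.02
ee_pos: [568.2, 171.0, 309.6]
ee_rot: [180.0, -0.1, 171.9]
force: [0.9, -0.4, 0.2]
gripper_width: 91.3
```

Run:
```python
from h import *
s=env.state(); print(s['time_s'],s['ee_pos'],s['ee_rot'])
f=env.grab_frame("wrist"); cv2.imwrite("pics/c.png",cv2.cvtColor(f,cv2.COLOR_RGB2BGR))
```

```text
2.025 [568.15054823 170.98294022 309.57254101] [ 1.79989717e+02 -7.99643414e-02  1.71930743e+02]
```

View pics/c.png

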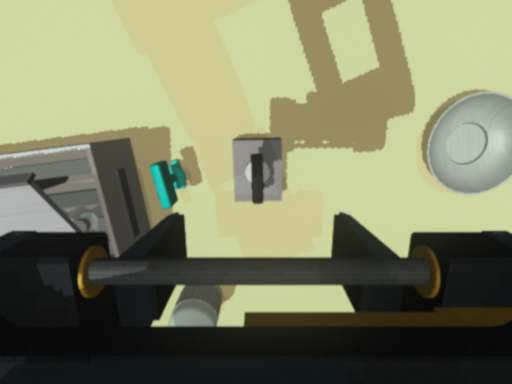

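The wrist view shows the stand centred near (258,170) with the black handle about (257,178), near vertical in the image. The decoy is at (165,183). I'll measure with masks.

Run:
```python
from h import *
s=env.state()
f=cv2.imread("pics/c.png"); g=f.max(2)
m=((g<45)*255).astype('uint8'); m[:, :225]=0; m[:,290:]=0; m[:130]=0;m[212:]=0
n,l,st,c=cv2.connectedComponentsWithStats(m)
for i in range(1,n):
  if st[i,4]>100:
    p=np.argwhere(l==i)[:,::-1].astype(np.float32); r=cv2.minAreaRect(p); b=cv2.boxPoints(r); print(st[i],r)
    W=np.array([wpl(q,111,s) for q in b]); print('@111',W.round(1)); print(np.array([wpl(q,75,s) for q in b]).round(1))
# stand
b,gg,r_=cv2.split(f.astype(int)); m=((abs(b-r_)<25)&(g<130)).astype('uint8'); m[:, :215]=0; m[:,300:]=0; m[:137]=0;m[212:]=0
n,l,st,c=cv2.connectedComponentsWithStats(m); i=1+st[1:,4].argmax(); p=np.argwhere(l==i)[:,::-1].astype(np.float32); r=cv2.minAreaRect(p); print(st[i],r); print(np.array([wpl(q,45,s) for q in cv2.boxPoints(r)]).round(1))
cv2.imwrite("pics/c2.png",cv2.resize(f[125:215,205:310],None,fx=6,fy=6,interpolation=cv2.INTER_CUBIC))
```

```text
[ 234  138   48   65 1398] ((264.78900146484375, 165.4633026123047), (67.81410217285156, 44.34735870361328), 73.3007583618164)
[[521.  142.5  45. ]
 [512.  204.   45. ]
 [608.7 220.8  45. ]
 [619.3 155.9  45. ]]
```

View pics/c2.png

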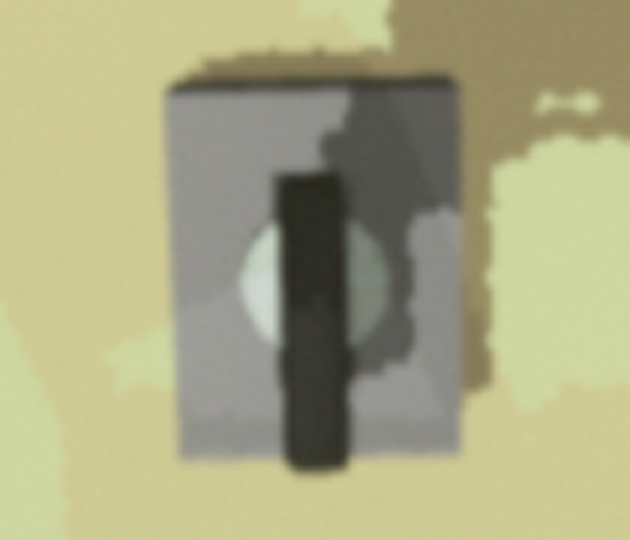

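Run:
```python
from h import *
s=env.state(); C=lambda x,y:(x/6+205-.4,y/6+125-.4)
np.set_printoptions(precision=1,suppress=True)
print('stand',[wpl(C(*p),45,s) for p in [(168,92),(460,88),(460,455),(178,460)]])
print('far end@111',[wpl(C(*p),111,s) for p in [(287,468),(349,468)]])
print('near @111/75',[wpl(C(*p),z,s) for p in [(275,175),(345,175)] for z in (75,111)])
print('collar',wpl(C(316,292),51,s))
```

```text
stand [array([521.5, 140.7,  45. ]), array([530.2, 208.8,  45. ]), array([619.2, 198. ,  45. ]), array([610.7, 128.5,  45. ])]
far end@111 [array([597.6, 159.2, 111. ]), array([599.4, 172. , 111. ])]
near @111/75 [array([540.8, 164.1,  75. ]), array([536.7, 165.7, 111. ]), array([543. , 179.4,  75. ]), array([538.6, 179.6, 111. ])]
collar [572.5 168.6  51. ]
```

The key is at (570.4,168.8) with yaw -7.3°. Next I'll close the lid, pushing beside the slot.

>>> play_rows:
  increments:
    - [-2,-30,0,0,1]
    - [-2,-30,0,0,1]
    - [-3,-30,0,0,1]
    - [-3,-30,0,0,1]
    - [-3,-30,0,0,1]
    - [-3,-30,0,0,1]
    - [-2,-30,0,0,1]
    - [-2,-30,0,0,1]
    - [-2,-30,0,0,1]
    - [-2,-30,0,0,1]
    - [-2,-30,0,0,1]
    - [-2,-30,-10,0,1]
    - [0,-6,-15,0,1]
    - [0,0,-15,0,1]
    - [0,0,-15,0,1]
    - [0,0,-15,0,1]
    - [0,0,-10,0,1]
    - [0,0,0,0,1]

```text
time_s: 4.32
ee_pos: [540.5, -195.0, 229.2]
ee_rot: [180.0, -0.1, 172.0]
force: [-1.1, -0.3, 0.2]
gripper_width: 0.4
```

>>> play_rows:
  increments:
    - [0,0,-8,0,1]
    - [-2,0,-8,0,1]
    - [-2,0,-8,0,1]
    - [-2,0,-8,0,1]
    - [-2,0,-8,0,1]
    - [-2,0,-8,0,1]
    - [-2,0,-8,0,1]
    - [-2,0,-8,0,1]
    - [-2,0,-8,0,1]
    - [-2,0,-6,0,1]
    - [-2,0,-6,0,1]
    - [0,0,-4,0,1]
    - [0,0,-4,0,1]

```text
time_s: 5.95
ee_pos: [520.3, -195.3, 137.7]
ee_rot: [180.0, -0.1, 172.0]
force: [-1.4, -0.0, 1.6]
gripper_width: 0.8
```

>>> play_rows:
  increments:
    - [0,0,-2,0,1]
    - [0,0,-2,0,1]
    - [0,0,-2,0,1]
    - [0,0,0,0,1]

```text
time_s: 6.45
ee_pos: [520.6, -195.2, 134.2]
ee_rot: [-180.0, 0.0, 172.0]
force: [-5.5, 1.7, 12.8]
gripper_width: 0.6
```

The push met 12.8 N at tip height 120, so the lid should be shut. I'll rise and look at the slot.

>>> play_rows:
  increments:
    - [0,0,15,0,1]
    - [0,5,30,0,1]
    - [0,10,30,0,0]
    - [0,10,30,0,0]
    - [0,10,30,0,0]
    - [5,10,10,0,0]
    - [5,8,0,0,0]
    - [5,0,0,0,0]
    - [0,0,0,0,0]
    - [0,0,0,0,0]

```text
time_s: 7.7
ee_pos: [535.4, -142.5, 276.1]
ee_rot: [180.0, -0.1, 171.9]
force: [-0.4, -0.3, 0.8]
gripper_width: 77.5
```

Run:
```python
from h import *
s=env.state(); print(s['time_s'],s['ee_pos'],s['ee_rot'])
f=env.grab_frame("wrist"); cv2.imwrite("pics/d.png",cv2.cvtColor(f,cv2.COLOR_RGB2BGR))
f=env.grab_frame("side"); cv2.imwrite("pics/d2.png",cv2.cvtColor(f,cv2.COLOR_RGB2BGR))
f=env.grab_frame("scene"); cv2.imwrite("pics/d3.png",cv2.cvtColor(f,cv2.COLOR_RGB2BGR))
```

```text
7.7 [ 535.43985171 -142.48488054  276.14374285] [ 1.79991418e+02 -9.42236142e-02  1.71933334e+02]
```

View pics/d.png

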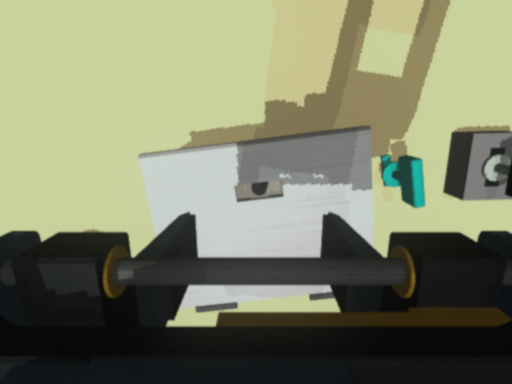

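View pics/d2.png

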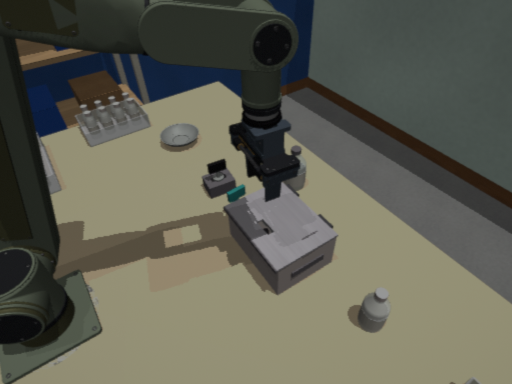

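The lid is shut. The wrist view shows the slot at about (260,190), and the lid's free edge runs from (141,155) to (371,127). I'll measure the slot and the lid yaw.

Run:
```python
import cv2
f=cv2.imread("pics/d.png"); cv2.imwrite("pics/e.png",cv2.resize(f[165:215,215:305],None,fx=8,fy=8,interpolation=cv2.INTER_CUBIC))
cv2.imwrite("pics/e2.png",cv2.resize(f[110:210,130:390],None,fx=3,fy=3,interpolation=cv2.INTER_CUBIC))
```

```text
(no output)
```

View pics/e.png

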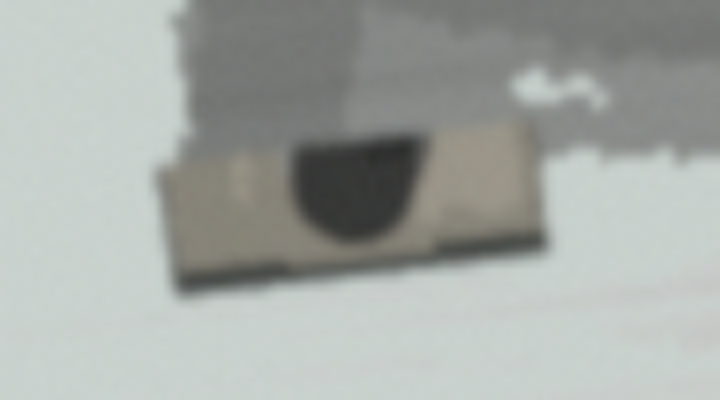

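View pics/e2.png

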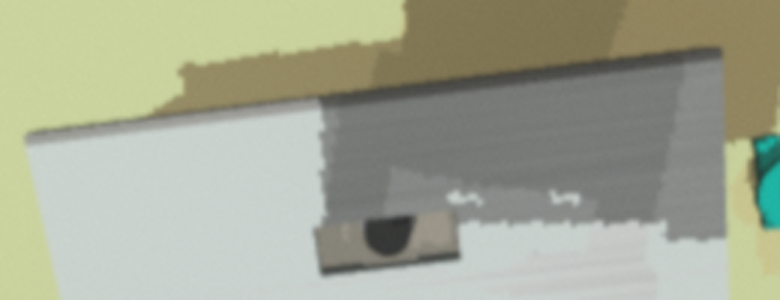

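Run:
```python
from h import *
s=env.state(); np.set_printoptions(precision=1,suppress=True)
C=lambda x,y:(x/8+215-.4,y/8+165-.4);E=lambda x,y:(x/3+130-.3,y/3+110-.3)
P=np.array([wpl(C(*p),120,s) for p in [(160,172),(530,125),(548,245),(178,293)]]); print(P,P.mean(0))
L=np.array([wpl(E(*p),120,s) for p in [(28,140),(720,60)]]);print(L,L.mean(0))
for a,b in [(P[0],P[1]),(P[3],P[2]),(L[0],L[1])]: print(np.degrees(np.arctan2(-(b-a)[0],(b-a)[1])),np.linalg.norm(b-a))
```

```text
[[ 531.8 -168.6  120. ]
 [ 532.4 -117.8  120. ]
 [ 549.5 -117.4  120. ]
 [ 549.1 -168.9  120. ]] [ 540.7 -143.2  120. ]
[[ 485.5 -263.9  120. ]
 [ 492.2  -19.9  120. ]] [ 488.9 -141.9  120. ]
-0.6911401068109069 50.80288018416596
-0.42968519757786305 51.521672682758144
-1.588122995518794 244.1481817656238
```

The slot is at about (540.4,-143) with yaw about -0.9°. Next I'll get the key.

>>> play_rows:
  increments:
    - [3,28,0,0.8,0]
    - [3,28,0,0,0]
    - [3,28,0,0,0]
    - [3,28,0,0,0]
    - [3,28,0,0,0]
    - [3,28,0,0,0]
    - [3,28,0,0,0]
    - [3,28,0,0,0]
    - [3,28,0,0,0]
    - [3,28,0,0,0]
    - [5,31.3,0,0,0]
    - [0,0,-25,0,0]
    - [0,0,-30,0,0]
    - [0,0,-30,0,0]
    - [0,0,-25,0,0]
    - [0,0,-20,0,0]
    - [0,0,-10,0,0]
    - [0,0,0,0,0]

```text
time_s: 10.1
ee_pos: [570.5, 168.9, 136.6]
ee_rot: [-180.0, -0.1, 172.7]
force: [0.2, -0.2, -0.2]
gripper_width: 91.4
```

Run:
```python
from h import *
s=env.state(); print(s['time_s'],s['ee_pos'],s['ee_rot'])
f=env.grab_frame("wrist"); cv2.imwrite("pics/g.png",cv2.cvtColor(f,cv2.COLOR_RGB2BGR))
```

```text
10.1 [570.48307492 168.8697702  136.60661965] [-1.79982370e+02 -5.31418705e-02  1.72740538e+02]
```

View pics/g.png

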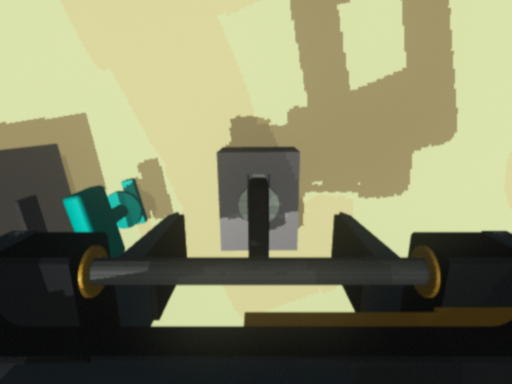

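The handle (column 258) is centred between the jaws and vertical in the image. I'll descend and grip.

>>> play_rows:
  increments:
    - [0,0,-15,0,0]
    - [0,0,-15,0,0]
    - [0,0,-12,0,0]
    - [0,0,-6.5,0,0]
    - [0,0,0,0,0]
    - [0,0,0,0,1]
    - [0,0,0,0,1]
    - [0,0,0,0,1]
    - [0,0,0,0,1]
    - [0,0,0,0,1]
    - [0,0,0,0,1]
  newtons: 40

```text
time_s: 11.52
ee_pos: [570.7, 169.0, 88.5]
ee_rot: [180.0, 0.0, 172.7]
force: [0.7, 0.2, 0.2]
gripper_width: 34.3
```

>>> play_rows:
  increments:
    - [0,0,0,0,1]
    - [0,0,0,0,1]
    - [0,0,0,0,1]
    - [0,0,0,0,1]

```text
time_s: 12.02
ee_pos: [570.6, 168.9, 88.4]
ee_rot: [-180.0, -0.0, 172.7]
force: [-0.3, -0.4, -1.0]
gripper_width: 14.0
```

The key is gripped at 14.0 mm wide. I'll lift it.

>>> play_rows:
  increments:
    - [0,0,6,0,1]
    - [0,0,12,0,1]
    - [0,0,15,0,1]
    - [0,0,20,0,1]
    - [0,0,25,0,1]
    - [0,0,30,0,1]
    - [0,0,30,0,1]
    - [0,0,30,0,1]
    - [0,0,5,0,1]
    - [0,0,0,0,1]

```text
time_s: 13.28
ee_pos: [570.3, 168.9, 261.4]
ee_rot: [180.0, -0.0, 172.7]
force: [0.0, -0.0, -0.9]
gripper_width: 13.8
```

Run:
```python
from h import *
s=env.state(); print(s['time_s'],s['ee_pos'],s['ee_rot'],s['force'],s['gripper_width'])
f=env.grab_frame("wrist"); cv2.imwrite("pics/i.png",cv2.cvtColor(f,cv2.COLOR_RGB2BGR))
f=env.grab_frame("scene"); cv2.imwrite("pics/i2.png",cv2.resize(cv2.cvtColor(f,cv2.COLOR_RGB2BGR)[60:210,200:400],None,fx=4,fy=4))
```

```text
13.275 [570.3491203  168.92670994 261.37194635] [ 1.79996916e+02 -8.78796091e-03  1.72748428e+02] [ 0.00660172 -0.03544177 -0.92938091] 13.797844637492297
```

View pics/i.png

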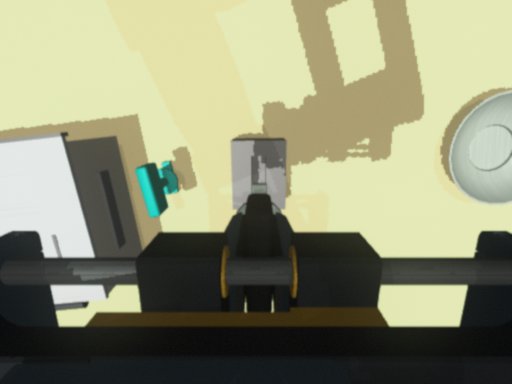

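View pics/i2.png

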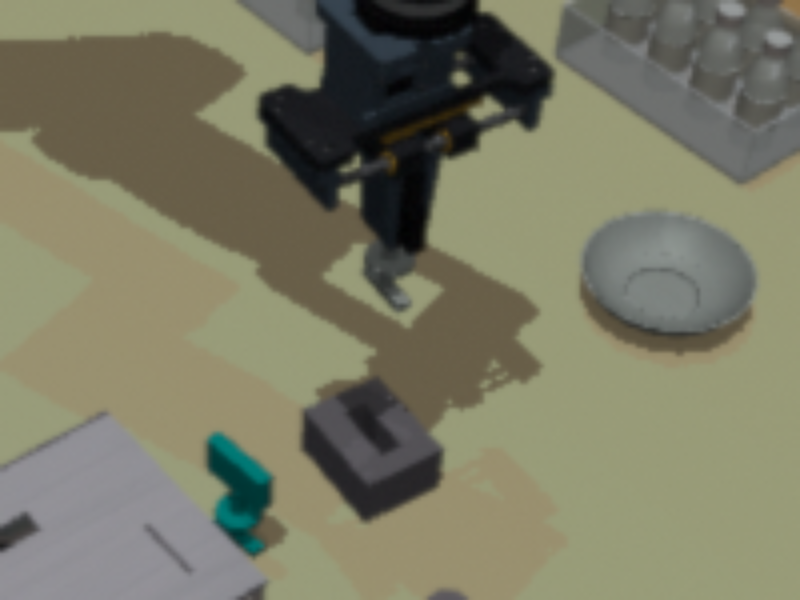

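The key hangs straight. Now I'll carry it to the slot and turn it lengthwise.

>>> play_rows:
  increments:
    - [-2.5,-26,0,-6.97,1]
    - [-2.5,-26,0,-6.97,1]
    - [-2.5,-26,0,-6.97,1]
    - [-2.5,-26,0,-6.97,1]
    - [-2.5,-26,0,-6.97,1]
    - [-2.5,-26,0,-6.97,1]
    - [-2.5,-26,0,-6.97,1]
    - [-2.5,-26,0,-6.97,1]
    - [-2.5,-26,0,-6.97,1]
    - [-2.5,-26,0,-6.97,1]
    - [-2.5,-26,0,-6.97,1]
    - [-2.5,-26,0,-6.97,1]
    - [0,0,0,0,1]
    - [0,0,-20,0,1]
    - [0,0,-20,0,1]
    - [0,0,-10,0,1]
    - [0,0,-5,0,1]
    - [0,0,0,0,1]

```text
time_s: 15.62
ee_pos: [540.8, -142.7, 206.5]
ee_rot: [180.0, -0.0, 89.1]
force: [-0.0, 0.3, -1.5]
gripper_width: 14.0
```

Run:
```python
from h import *
s=env.state(); print(s['time_s'],s['ee_pos'],s['ee_rot'],s['force'],s['gripper_width'])
f=env.grab_frame("wrist"); cv2.imwrite("pics/j.png",cv2.resize(cv2.cvtColor(f,cv2.COLOR_RGB2BGR)[140:240,190:320],None,fx=6,fy=6,interpolation=cv2.INTER_CUBIC))
f=env.grab_frame("scene"); cv2.imwrite("pics/j2.png",cv2.resize(cv2.cvtColor(f,cv2.COLOR_RGB2BGR)[120:240,130:290],None,fx=5,fy=5,interpolation=cv2.INTER_CUBIC))
f=env.grab_frame("side"); cv2.imwrite("pics/j3.png",cv2.resize(cv2.cvtColor(f,cv2.COLOR_RGB2BGR)[150:270,200:360],None,fx=5,fy=5,interpolation=cv2.INTER_CUBIC))
```

```text
15.625 [ 540.79388349 -142.74561515  206.48642363] [ 1.79998734e+02 -6.58864896e-03  8.91406243e+01] [-0.02805088  0.25003242 -1.53981756] 13.991655004343892
```

View pics/j.png

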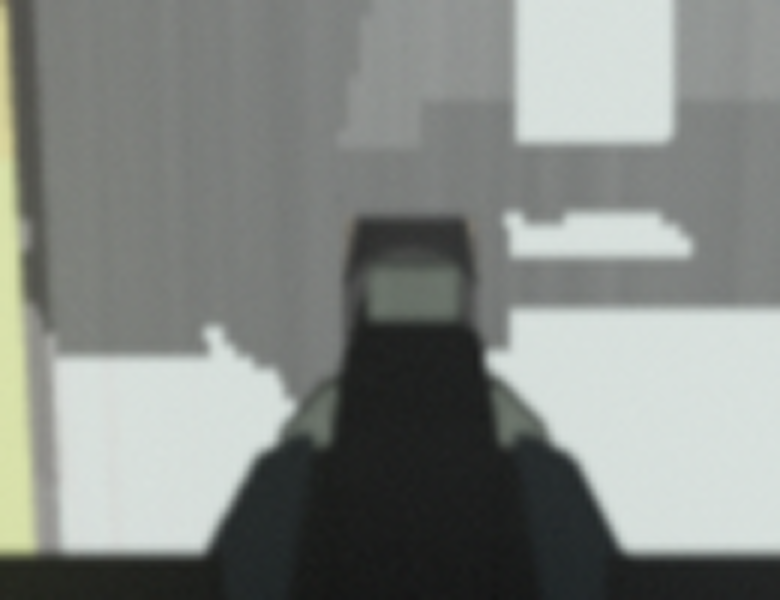

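View pics/j2.png

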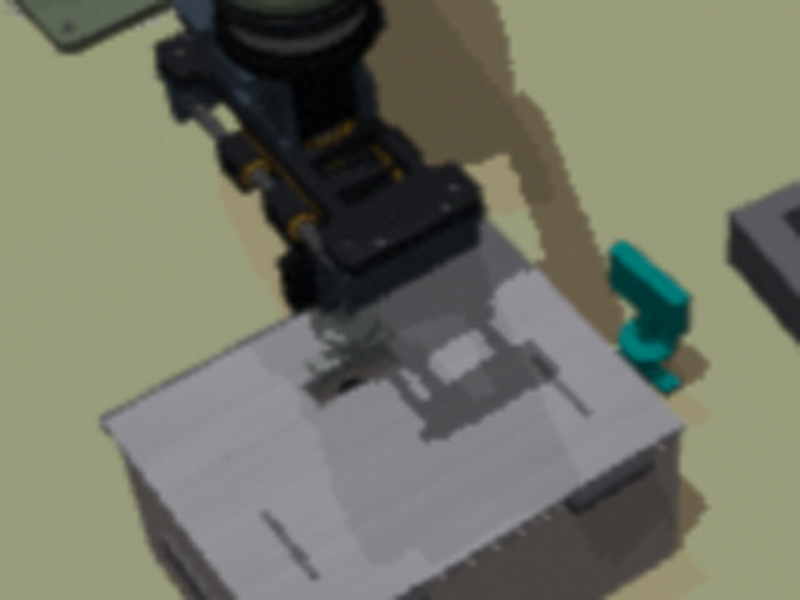

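View pics/j3.png

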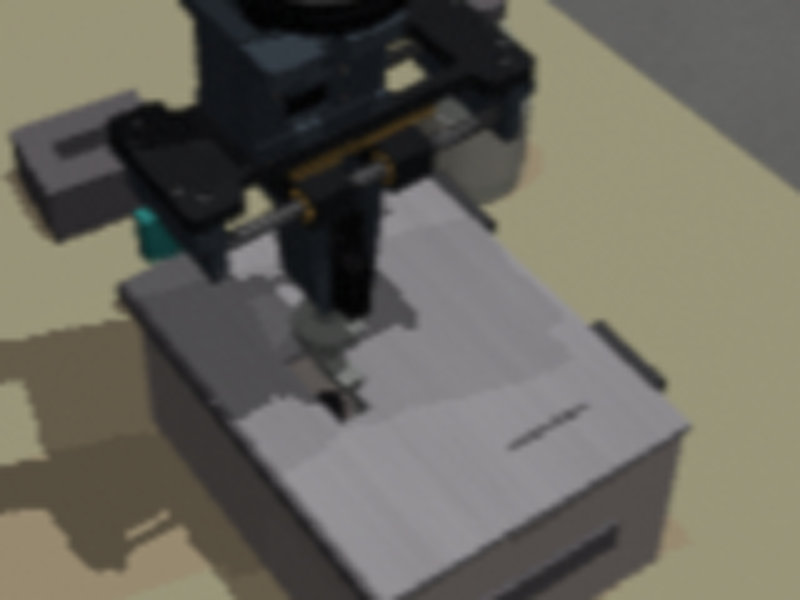

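Run:
```python
from h import *
s=env.state()
C=lambda x,y:(x/6+190-.4,y/6+140-.4)
print('slot end',wpl(C(410,216),120,s)); 
for z in (133,143): print('head end',z,wpl(C(416,264),z,s))
```

```text
slot end [ 541.14515405 -117.60126562  120.        ]
head end 133 [ 541.8969355 -121.5771403  133.       ]
head end 143 [ 541.91058615 -119.31956619  143.        ]
```

The head is within a millimetre of the slot in both axes. A small correction, then insert down to the plunger.

>>> play_rows:
  increments:
    - [-0.6,-0.5,-3,0,1]
    - [0,0,-5,0,1]
    - [0,0,-5,0,1]
    - [0,0,-4,0,1]
    - [0,0,-4,0,1]
    - [0,0,-4,0,1]
    - [0,0,-2,0,1]
    - [0,0,0,0,1]

```text
time_s: 16.77
ee_pos: [540.0, -143.5, 179.3]
ee_rot: [-180.0, -0.0, 89.1]
force: [-0.2, 0.5, -1.4]
gripper_width: 13.7
```

The head is through the slot with no contact force. I'll push against the spring.

>>> play_rows:
  increments:
    - [0,0,-4,0,1]
    - [0,0,-4,0,1]
    - [0,0,-4,0,1]
    - [0,0,-2,0,1]
    - [0,0,-1.5,0,1]
    - [0,0,0,0,1]

```text
time_s: 17.52
ee_pos: [540.6, -143.6, 165.5]
ee_rot: [179.9, 0.0, 89.1]
force: [-1.4, 0.7, 9.0]
gripper_width: 13.9
```

>>> play_rows:
  increments:
    - [0,0,-1.5,0,1]
    - [0,0,-1,0,1]
    - [0,0,0,0,1]
    - [0,0,0,0,1]

```text
time_s: 18.02
ee_pos: [540.5, -143.6, 163.4]
ee_rot: [179.9, 0.0, 89.1]
force: [-1.8, 1.3, 10.2]
gripper_width: 14.0
```

It's at full depth (origin about 90 mm, about 12 N spring). I'll add a little preload and turn -90°.

>>> play_rows:
  increments:
    - [0,0,-0.8,0,1]
    - [0,0,0,-6,1]
    - [0,0,0,-6,1]
    - [0,0,0,-6,1]
    - [0,0,0,-6,1]
    - [0,0,0,0,1]

```text
time_s: 18.77
ee_pos: [541.6, -144.4, 163.4]
ee_rot: [179.7, 0.0, 65.1]
force: [-1.1, -1.0, 12.5]
gripper_width: 13.9
```

>>> play_rows:
  increments:
    - [0,0,0,-6,1]
    - [0,0,0,-6,1]
    - [0,0,0,-6,1]
    - [0,0,0,-6,1]
    - [0,0,0,-6,1]
    - [0,0,0,-6,1]
    - [0,0,0,-6,1]
    - [0,0,0,-6,1]
    - [0,0,0,-6,1]
    - [0,0,0,-6,1]
    - [0,0,0,-6,1]
    - [0,0,0,0,1]
    - [0,0,0,0,1]

```text
time_s: 20.4
ee_pos: [541.9, -144.7, 163.4]
ee_rot: [179.8, -0.3, -0.9]
force: [-0.3, -2.0, 11.9]
gripper_width: 13.9
```

Run:
```python
from h import *
s=env.state(); print(s['time_s'],s['ee_pos'],s['ee_rot'],s['force'],s['torque'],s['gripper_width'])
f=env.grab_frame("wrist"); cv2.imwrite("pics/k.png",cv2.resize(cv2.cvtColor(f,cv2.COLOR_RGB2BGR)[140:240,190:320],None,fx=6,fy=6,interpolation=cv2.INTER_CUBIC))
f=env.grab_frame("scene"); cv2.imwrite("pics/k2.png",cv2.resize(cv2.cvtColor(f,cv2.COLOR_RGB2BGR)[120:240,130:290],None,fx=5,fy=5,interpolation=cv2.INTER_CUBIC))
```

```text
20.4 [ 541.93002999 -144.69538759  163.4256495 ] [179.81924763  -0.34155439  -0.87421872] [-0.30018272 -2.02563396 11.86726355] [-0.43165766  0.44056474 -0.04233421] 13.889542529961892
```

View pics/k2.png

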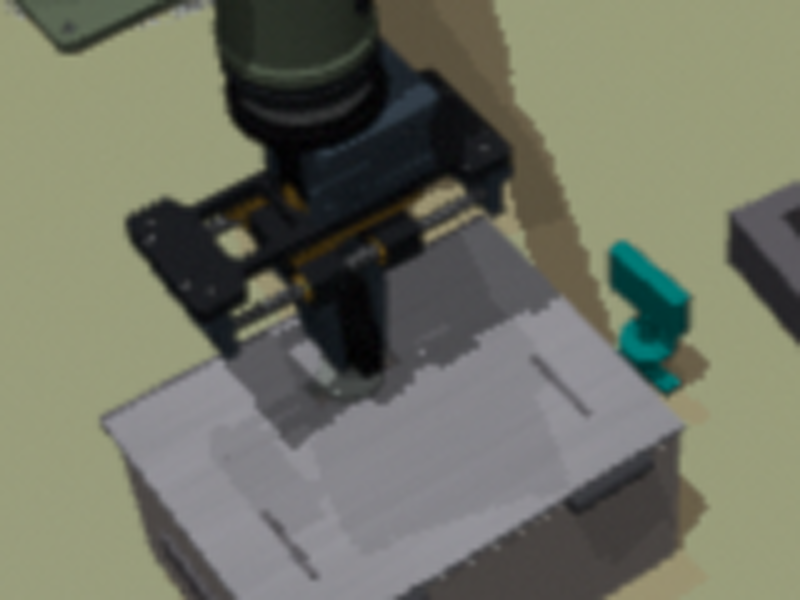

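The key is crosswise at -0.9°. Now I'll ease it up with the spring.

>>> play_rows:
  increments:
    - [0,0,2,0,1]
    - [0,0,2,0,1]
    - [0,0,2,0,1]
    - [0,0,2,0,1]
    - [0,0,0,0,1]
    - [0,0,0,0,1]

```text
time_s: 21.25
ee_pos: [541.9, -144.7, 170.3]
ee_rot: [179.8, -0.3, -0.9]
force: [1.1, -1.1, 5.6]
gripper_width: 13.8
```

>>> play_rows:
  increments:
    - [0,0,1,0,1]
    - [0,0,1,0,1]
    - [0,0,0,0,1]
    - [0,0,0,0,1]

```text
time_s: 21.75
ee_pos: [541.9, -144.7, 171.3]
ee_rot: [179.8, -0.3, -0.9]
force: [3.8, -3.2, 1.0]
gripper_width: 13.7
```

It stops at origin about 98 mm, which is home: the force fell while z stopped following. I'll release.

>>> play_rows:
  increments:
    - [0,0,0,0,0.8]
    - [0,0,0,0,0.6]
    - [0,0,0,0,0.3]
    - [0,0,0,0,0]
    - [0,0,0,0,0]
    - [0,0,0,0,0]
    - [0,0,0,0,0]
    - [0,0,20,0,0]
    - [0,0,30,0,0]
    - [0,0,30,0,0]
    - [0,0,30,0,0]
    - [0,0,10,0,0]
    - [0,0,0,0,0]
    - [0,0,0,0,0]

```text
time_s: 23.5
ee_pos: [539.5, -143.3, 289.2]
ee_rot: [-180.0, 0.2, -0.9]
force: [-0.4, 0.1, -0.4]
gripper_width: 91.1
```

Run:
```python
from h import *
s=env.state(); print(s['time_s'],s['ee_pos'],s['ee_rot'],s['force'],s['gripper_width'])
f=env.grab_frame("wrist"); cv2.imwrite("pics/m.png",cv2.cvtColor(f,cv2.COLOR_RGB2BGR))
f=env.grab_frame("scene"); cv2.imwrite("pics/m2.png",cv2.resize(cv2.cvtColor(f,cv2.COLOR_RGB2BGR)[120:240,130:290],None,fx=5,fy=5,interpolation=cv2.INTER_CUBIC))
f=env.grab_frame("side"); cv2.imwrite("pics/m3.png",cv2.resize(cv2.cvtColor(f,cv2.COLOR_RGB2BGR)[150:270,200:360],None,fx=5,fy=5,interpolation=cv2.INTER_CUBIC))
```

```text
23.5 [ 539.45731162 -143.2950441   289.19063099] [-1.79964384e+02  1.51562333e-01 -8.91013041e-01] [-0.40044335  0.05830347 -0.44568797] 91.14298746477071
```

View pics/m.png

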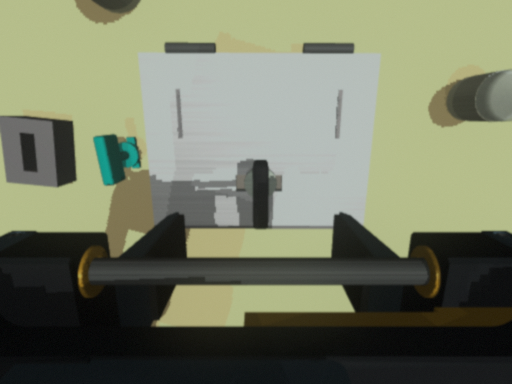

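View pics/m2.png

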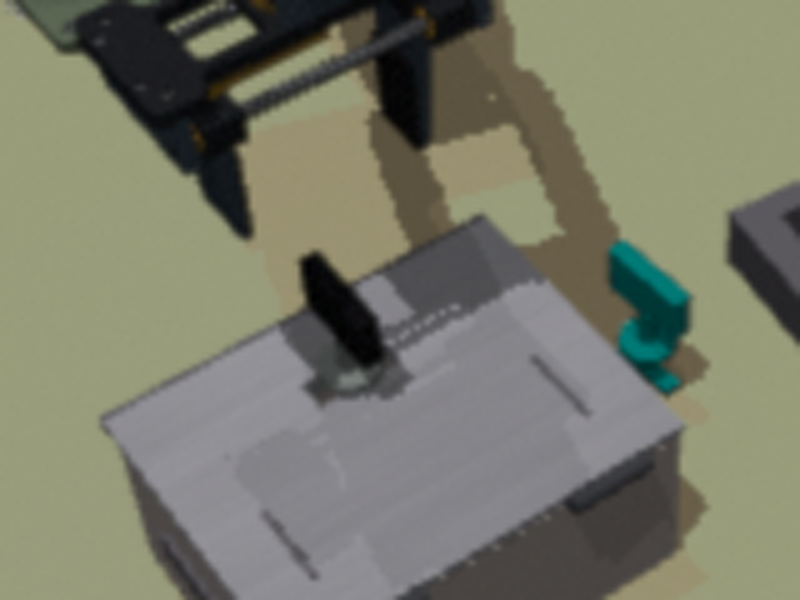

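View pics/m3.png

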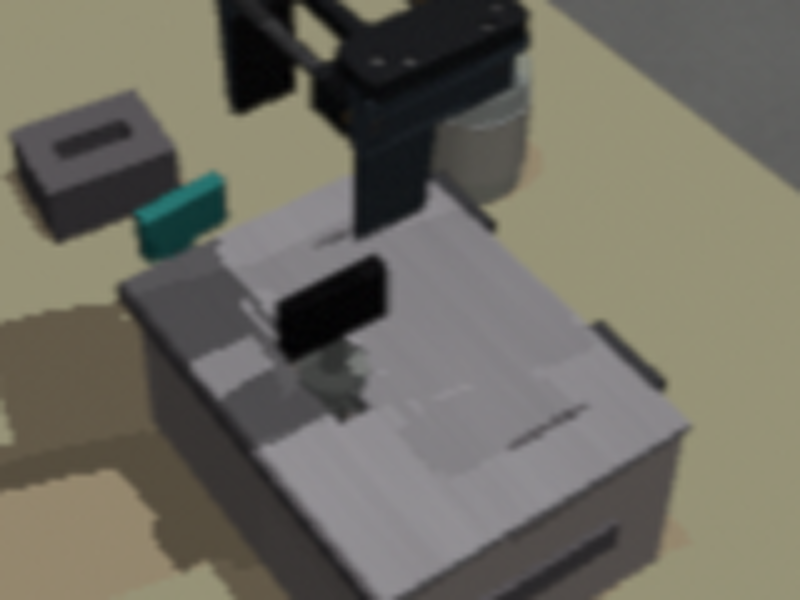

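Key is standing crosswise at wrist (260,193); the lid is shut and both bottles upright. I'll triangulate the handle for height and tilt.

```bash
python3 - <<'E'
from h import *
np.set_printoptions(precision=1,suppress=True)
a=cv2.imread('pics/m2.png');b=cv2.imread('pics/m3.png')
for im,box in ((a,(285,240,395,375)),(b,(265,245,395,370))):
    m=(im.max(2)<50).astype('uint8'); k=np.zeros_like(m); x0,y0,x1,y1=box; k[y0:y1,x0:x1]=m[y0:y1,x0:x1]
    n,l,st,c=cv2.connectedComponentsWithStats(k); i=1+st[1:,4].argmax()
    cn=max(cv2.findContours((l==i).astype('uint8'),0,1)[0],key=cv2.contourArea); print(st[i],c[i],cv2.approxPolyDP(cn,6,True)[:,0].tolist())
S=lambda p:(p[0]/5+130-.4,p[1]/5+120-.4);D=lambda p:(p[0]/5+200-.4,p[1]/5+150-.4)
np.save('x.npy',0)
E
python3 - <<'E'
import cv2
a=cv2.imread('pics/m2.png')[230:400,270:420];b=cv2.imread('pics/m3.png')[230:400,250:400]
cv2.imwrite('pics/n.png',cv2.hconcat([cv2.resize(cv2.convertScaleAbs(i,alpha=1.6,beta=20),(390,442)) for i in (a,b)]))
E
```

```text
[ 302  255   85  114 4776] [342.4 314.5] [[304, 259], [309, 310], [334, 335], [342, 361], [381, 363], [386, 351], [375, 319], [320, 257]]
[ 276  257  109  105 6899] [330.7 309.9] [[376, 258], [280, 303], [278, 348], [288, 361], [329, 353], [346, 332], [382, 314], [384, 271]]
```

View pics/n.png

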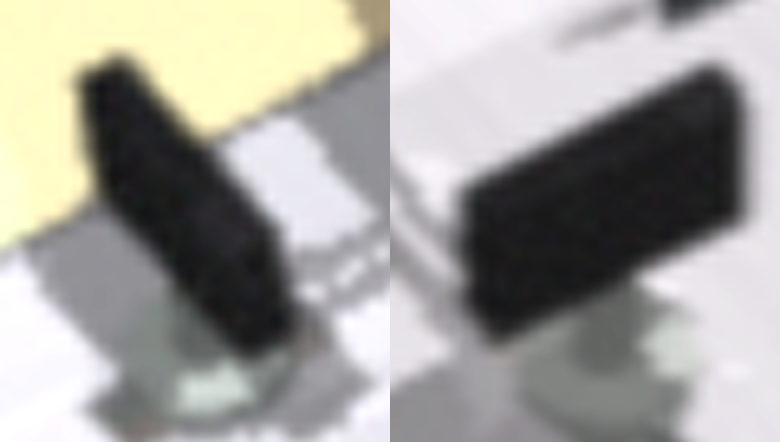

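Run:
```python
from h import *
np.set_printoptions(precision=1,suppress=True)
S=lambda x,y:((x/2.6+270)/5+130-.4,(y/2.6+230)/5+120-.4);D=lambda x,y:((x/2.6+250)/5+200-.4,(y/2.6+230)/5+150-.4)
print(tri(S(125,55),D(72,188))); print(tri(S(275,230),D(322,62)))
```

```text
(array([ 514.9, -138.3,  195.3]), np.float64(0.6515308108020181))
(array([ 570.9, -139.5,  195.5]), np.float64(0.4685022410367538))
```

The top edge is level at about 195 mm (194 expected when home, 189 on a ridge), and the key is centred within about 3 mm. I'm handing in.

```bash
python3 -c "
from workcell import env
print(env.job_done())"
```

```text
the job is handed in; nothing more can be done
None
```

I shut the lid, carried the black-handled key to the slot and locked it there, then released it and backed off. The job was handed in at about 24 s of the 64 s allowed; it reports no verdict.

**What I did:**
- **Lid:** I pushed it down beside the slot until the force reached 12.8 N with the fingertips at 120 mm, the shut height.
- **Insertion:** The key's head went lengthwise through the slot without contact force. I pushed it down to about 90 mm against about 12 N of spring.
- **Turn:** I turned it a quarter turn and let it spring up to about 98 mm, the home height.

**Last checks:**
- **Height:** The cameras put the top of the handle at 195.4 mm. That is 194 mm when locked home and 189 mm on a ridge, and the calibration is good to about 2 mm.
- **Alignment:** The handle is level and crosswise within about 1°.
- **Position:** The handle's centre measured about 3 mm from the slot centre, more than the 1 mm I saw before inserting. It is within the 8 mm allowed and may be camera error or a slight lean.
- **Surroundings:** The gripper was clear of everything. Both bottles were standing, and I never went near the dish, though it was outside my last pictures.

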